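# Turn a cleaned package over with a lifter and seat it in the nest

## Robot

A 6-joint arm with a two-finger parallel gripper is mounted at the origin on a cart in front of the work surface, level with it; the furniture and walls round the work are solid. World frame = base frame: x ahead of the robot, y to its left, z up, the work surface at z = 0. Lengths are in mm, angles in rad, forces in N, time in s.
With the tool pointing down it reaches from about 350 to 775 mm from the base axis. Payload 7.3 kg.
Tool frame: the origin (TCP) lies at the very end of the fingers, on their centre line; the grasp point (between the pads) lies 19 mm behind it; z points along the fingers, y is the line along which they close (so a half turn about z gives the same grasp; the last joint's range is limited). The gripper opens to 92 mm and grips with 3 to 60 N. Pads are 19 mm wide; open, the fingers measure 130 mm over their backs; the gripper's body (75 mm by 190 mm) begins 47 mm behind the grasp point.
Start: joints at [1.134, 0.342, 1.524, -0, 1.275, -0.146], TCP at [150.512, 502.982, 226.741] pointing down, gripper open.
Joint ranges: [-2.53, 2.53], [-0.77, 2.02], [0.04, 2.7], [-1, 4.14], [0.28, 2.66], [-3.11, 3.11]. Speed limits (rad/s): [2.57, 2.57, 3.14, 3.14, 3.14, 3.14].

## Interface

Orientations are given as [roll, pitch, yaw] about the fixed x, y, z axes, in that order (R = Rz(yaw) Ry(pitch) Rx(roll)).
In Python, from plant import get_obs, vision, workorder gives the robot as it stands.
- The arm moves only by the shell command python3 -m pendant 'ROWS' [OPENING]. ROWS is a JSON object of lists of equal length, an entry for each row: "dp": the shift along the tool's x, y, z in m, a list of three; "rotation": the turn, a rotation vector about the tool's x, y, z in rad, a list of three. A call has 1 to 8 rows; each row is the pose to reach, as a shift and turn from the pose commanded when the call began, along the tool's axes at that moment; what a row does not reach only later rows make up. A row lasts 1/8 s, in which the tool goes at most 62.5 mm and 10.7 degrees, less where a joint would pass 70% of its speed; a pose out of reach is approached as far as the arm can. A call with a gripper value outside its range is refused whole. OPENING is the finger opening in m, from 0 to 0.0918, set as the call begins (- or left out, the last holds). The fingers move at their own pace and stop on an object; the grip force is fixed at half the most. Time passes only in rows, so rows that repeat a pose let the fingers close. It gives the time, the measured TCP pose, the force, the opening and the grip force at its end, in the units of the state.
- get_obs(): the state, without advancing time (a new reading comes with each control period).
- vision.capture(name): name is "side" or "top" or "wrist"; returns a dict with "pixels" (420x560x3 uint8, red, green, blue), "vfov" (degrees; the focal length in pixels is half the picture's height over the tangent of half this angle, whatever the lens; pixels are square), "cx", "cy" (the principal point, pixels), "pose" (4x4, takes a point from camera to world coordinates); the wrist camera has in their place "T_tool_cam" (4x4, takes a point from camera to tool coordinates, whose origin is the TCP and whose axes are the flange's). Camera axes: x right, y up, looking along -z (the intrinsics and any distortion apply to the point x, -y, -z); pixel columns grow to the right and rows downward; lengths in mm; the calibration is good to about 2 mm. A picture is of the moment at which its call begins: read the wrist's pose just before it. There is no depth.
- workorder.close_job(): hands the job in; it is judged then, once.
The state is a dict: "time": time; "joint_positions": joint angles; "dq": joint speeds; "tau": joint torques, N m; "tool_pos": TCP position; "tcp_rot": TCP orientation; "contact_force": force on the tool from outside, world axes, zero at the start; "moment": the same for the moment, N m; "grip_width": finger opening in mm; "finger_force": force on a finger pad.
Only numpy, scipy, OpenCV 4.12 (cv2) and the standard library are available. Lean on these libraries where they do the work, as an engineer would, in place of code of your own. Each camera call takes 0.05 s, during which the arm holds its last target. There are 200 camera calls.

## Task

The cleaned package lies cavity down on the lower shelf of the nest plate and must not be touched with the gripper. Take the lifter from its rest, slide its blade under the flange edge farthest from the step, butt the package against the step and flip it over with a turn of the wrist so that it lands cavity up on the raised nest, low and gently; then with the lifter push it under the spring clip and hold it pressed for a moment against the back fence, flush and square near the middle, never pressing hard. Lay the lifter back in its rest as it was, and leave the vials, die box and loupe alone.

Things in the scene. Friction and masses are not known exactly. Their poses are not given: they have to be found in the camera images.
- nest_plate: fixed two-level bare steel plate. Origin: bench height, below the foot of the step; x points from its open end to the back fence (roughly to the robot's left), z up. Lower shelf: x -100 to 0 mm, y -57 to 57, top 6 mm above the bench. At x = 0 an upright step, 10 mm high. Behind it the raised nest: x 0 to 64, y -52 to 52, top 16 mm above the bench
- step_foot (a point): middle of the foot of the step, on the top of the lower shelf (nest_plate x 0, y 0, z 6 mm); axes as nest_plate
- back_fence: the steel back fence, two blocks with a gap between them (y -42 to -14 and 14 to 42 mm), standing 8 mm above the nest surface. Origin: middle of the foot of its front face (nest_plate x 64, y 0, z 16 mm); axes as nest_plate. A steady push of 6 to 9 N on the lifter seats the package; more than 15 N can harm it
- hold_down (a joint): rise of the light sprung steel hold-down clip in the gap of the fence, in m: 0 free, about 0.001 with the 4 mm flange under it. It presses down with about 0.7 N, rising to 1.2 N. Its foot, 22 mm wide, hangs 3 mm over the nest and reaches 3 mm ahead of the fence; pushing the flange under it takes about 2 to 4 N, then the fence stops it dead
- clip_lip (a point): end of the clip's upturned lip, which slopes up at 22 degrees to 5 mm over the nest, 8 mm ahead of the fence face, and lets the flange's edge in
- package: loose gold-plated package, 70 to 120 g: flange 50 mm (x) by 64 mm (y), 4 mm thick; on one face a wall frame 30 (x) by 46 mm (y) outside, 3 mm thick, 5 mm high, round the open cavity. Starts cavity down on the wall rims, 3 to 11 mm from the step, a bit askew. Origin: middle of the plane of the wall rims; x to the step at the start; z to the plain outer face (9 mm off): up at first, down once turned
- package_front (a point): middle of the front edge of the flange, on its cavity-side face (package x -25, y 0, z 5 mm): the edge farthest from the step at the start. The flange overhangs the walls by 10 mm at front and back, 9 at the sides, leaving a gap 5 mm high below it. Turned over on the nest, the flange lies 16 to 20 mm above the bench with the walls up to 25 mm, where the package origin then is
- lifter: loose cranked lifter (spatula), 140 g, along its x: steel blade 44 mm wide, 2 mm thick, x 28 to 80 mm, underside at z = 0, square front edge; sloping neck 14 mm wide (x 14 to 35 mm); straight black handle 16 mm wide and high, x -77 to 18 mm, z 38 to 54 mm. Origin: in the plane of the blade's underside, below the grip point; x points to the blade's front edge, z up
- lifter_grip (a point): grip point in the middle of the handle's section (lifter x 0, y 0, z 46 mm), near its balance point; the neck begins 14 mm ahead of it, the rest's post 50 mm behind it
- lifter_tip (a point): middle of the blade's front lower edge (lifter x 80, y 0, z 0 mm)
- lifter_rest: fixed grey plastic rest, base 126 x 64 x 4 mm. Origin: on the bench below the grip point of the resting lifter, axes parallel to the lifter's. A post (x -62 to -50 mm) carries the handle at 48 mm height in an open notch 22 mm wide, 11 mm deep; a bar (x 37 to 47) carries the heel of the blade at 10 mm height between end stops 50 mm apart. The resting lifter's origin is 10 mm above the rest's
- vial_a: vial with black cap, 22 mm wide, 45 mm tall, loose bystander; origin: middle of its underside
- vial_b: vial with red cap, 22 mm wide, 45 mm tall, loose bystander; origin: middle of its underside
- die_box: clear die box, 66 x 60 x 18 mm, shut, loose bystander; origin: middle of its underside
- loupe: black eye loupe, 37 mm wide, 34 mm tall, loose bystander; origin: middle of its underside
Things that resemble listed ones, but are neither listed nor needed, are in the scene too. Leave any red look-alike of the package alone.

How it is judged (in metres and radians):
On the way, in this order (a step that is already met when the one before it is completed fails the run):
1. the package is tipped up more than 30 degrees on the blade of the held lifter (angle between package's own z axis and vertical between 0.52 and 2.6 rad and contact force between lifter and package above 0.03 N and contact force between the fingers and lifter above 1 N), for 0.1 s.
2. the package lies turned over, flat on the raised nest (angle between package's own z axis and vertical above 3 rad and z of package in the frame of nest_plate between 0.022 and 0.028 m), for 0.2 s.
3. the turned package is pressed home: it bears on the back fence with more than 2 N (contact force between package and back_fence above 2 N and angle between package's own z axis and vertical above 3 rad), for 0.2 s.
At the end, for the whole second after the job is handed in: the package lies still and flat on the raised nest, cavity up, its flange under the hold-down clip, within 2 mm of the back fence and square to it within 3 degrees, its centre within 20 mm of the nest's middle line; the lifter lies level in both supports of its rest, within 12 mm along it (angle between package's own z axis and vertical above 3.08 rad and z of package in the frame of nest_plate between 0.0235 and 0.0265 m and x of package in the frame of nest_plate between 0.037 and 0.0405 m and y of package in the frame of nest_plate between -0.02 and 0.02 m and angle between the x axis of package and the x axis of nest_plate, either way round below 0.05 rad and linear speed of each of package, lifter below 0.01 m/s and x of lifter in the frame of lifter_rest between -0.012 and 0.012 m and y of lifter in the frame of lifter_rest between -0.008 and 0.008 m and height (world z) of lifter between 0.006 and 0.014 m and angle between lifter's own z axis and vertical below 0.08 rad and value of joint each of hold_down, hold_down, hold_down, hold_down, hold_down, hold_down above 0.0004 m); the robot touches nothing.
It fails at once if the fingers or the arm touch the package (contact force between any of the fingers, the arm and package above 0.3 N).
It fails at once if the lifter presses on the package with more than 15 N (contact force between lifter and package above 15 N).
It fails at once if the lifter presses on the nest plate with more than 15 N (contact force between lifter and nest_plate above 15 N).
It fails at once if the package is tossed or lifted high: its origin more than 100 mm above the bench (height (world z) of package above 0.1 m).
It fails at once if a bystander is moved by more than 15 mm (distance of any of vial_a, vial_b, die_box, loupe from where it was at the start of the episode above 0.015 m).
It also fails if it takes over 72 s, if anything falls off the work surface, if the arm or the gripper's body presses on something with over 40 N, if the wrist force passes 120 N, or if a joint passes its speed limit or range.

## Working session

There is one attempt and no reset: what is moved stays moved. The work goes in short steps, Python scripts to look and compute and a shell command to move; the robot and the scene stay as the last step left them, time stands still between calls to the robot, and variables do not carry over. Pictures are saved under pics/ and viewed, at most 10 in all, crops included, and the job is handed in when it is done.

```bash
ls; mkdir -p pics
cat > h.py <<'E'
import numpy as np, cv2
from plant import get_obs, vision, workorder
from scipy.spatial.transform import Rotation as R
def cap(n):
    o=get_obs(); c=vision.capture(n); im=np.array(c['pixels'],np.uint8)
    if n=='wrist':
        T=np.eye(4);T[:3,:3]=R.from_euler('xyz',o['tcp_rot']).as_matrix();T[:3,3]=o['tool_pos']
        P=T@np.array(c['T_tool_cam'])
    else: P=np.array(c['pose'])
    return im,P,(im.shape[0]/2/np.tan(np.radians(c['vfov'])/2),c['cx'],c['cy']),c
def ray(P,K,u,v):
    d=P[:3,:3]@np.array([(u-K[1])/K[0],-(v-K[2])/K[0],-1.]); return P[:3,3],d
def onz(P,K,u,v,z):
    o,d=ray(P,K,u,v); return o+d*(z-o[2])/d[2]
def proj(P,K,X):
    p=P[:3,:3].T@(np.array(X,float)-P[:3,3]); return K[1]+K[0]*p[0]/-p[2], K[2]+K[0]*p[1]/p[2]
def cross(a,b):
    (o1,d1),(o2,d2)=a,b; A=np.stack([d1,-d2],1); s=np.linalg.lstsq(A,o2-o1,rcond=None)[0]
    p,q=o1+d1*s[0],o2+d2*s[1]; return (p+q)/2,np.linalg.norm(p-q)
def save(n,im): cv2.imwrite('pics/'+n,cv2.cvtColor(im,cv2.COLOR_RGB2BGR))
E
python3 - <<'E'
from h import *
print(get_obs())
for n in ['top','side','wrist']:
    im,P,K,c=cap(n); np.savez(n+'0',im=im,P=P,K=K); save(n+'0.png',im)
    print(n,{k:v for k,v in c.items() if k!='pixels'},P.round(3).tolist(),K)
E
```

```text
pics
{'time': 0.0, 'joint_positions': array([ 1.13400982e+00,  3.42719223e-01,  1.52503532e+00, -3.20712702e-07,
        1.27539557e+00, -1.45999492e-01]), 'dq': array([ 0.00066061, -0.00103375, -0.00146706,  0.00076185, -0.00163702,
       -0.00079213]), 'tau': array([-2.35268431e-03, -4.31223428e+01, -2.44216847e+01,  7.15437136e-02,
        5.58045530e-02, -1.49322241e-04]), 'tool_pos': array([150.3217844 , 502.58589542, 226.04039654]), 'tcp_rot': array([-3.14005172e+00, -2.26277778e-04,  2.85080556e+00]), 'contact_force': array([ 0.30724318,  0.20510042, -0.73572788]), 'moment': array([0.00012049, 0.01456387, 0.02144794]), 'finger_force': 0.0, 'grip_width': 91.90800063297088}
top {'vfov': 56.636074064904996, 'cx': 282.82641948367643, 'cy': 200.40574365264894, 'pose': array([[-1.04843026e-02,  9.85215658e-01, -1.70997620e-01,
         4.21772233e+02],
       [-9.99936939e-01, -1.10180366e-02, -2.17254922e-03,
         1.65436317e+02],
       [-4.02448755e-03,  1.70964059e-01,  9.85269046e-01,
         9.33451215e+02],
       [ 0.00000000e+00,  0.00000000e+00,  0.00000000e+00,
    
[... 777 characters left out ...]
p.float64(383.3574637086513), 278.66812052090154, 211.36097838914327)
wrist {'vfov': 68.63157304037364, 'cx': 279.32486039492716, 'cy': 206.984147025899, 'T_tool_cam': array([[-5.47319436e-04,  9.62367440e-01,  2.71751008e-01,
         7.30343906e+01],
       [ 9.99999730e-01,  3.93489544e-04,  6.20559845e-04,
        -1.97878465e-01],
       [ 4.90275409e-04,  2.71751274e-01, -9.62367396e-01,
        -1.57738354e+02],
       [ 0.00000000e+00,  0.00000000e+00,  0.00000000e+00,
         1.00000000e+00]])} [[0.287, -0.922, -0.26, 80.424], [0.958, 0.276, 0.08, 523.573], [-0.002, -0.272, 0.962, 383.858], [0.0, 0.0, 0.0, 1.0]] (np.float64(307.66635826593426), 279.32486039492716, 206.984147025899)
```

View pics/top0.png

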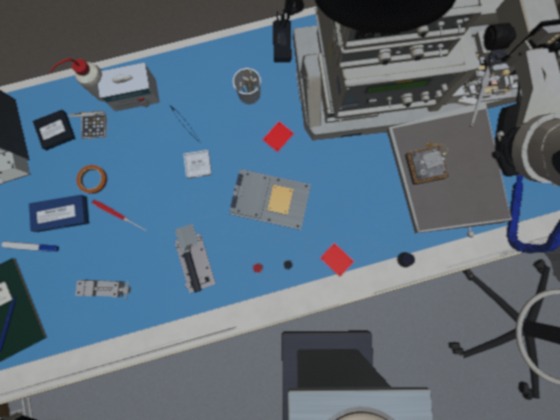

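View pics/side0.png

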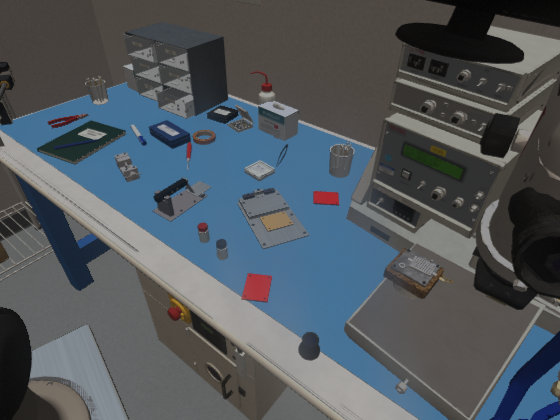

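Top view: package (gold on the grey two-level plate, fence at left) at about (280,200). The lifter has a black handle at (193,270) and its blade points up at (187,235), in the grey rest.

- **Could be mistaken for the package:** gold (280,200), red look-alikes (278,137) and (337,260), and a board at (430,163). I choose the gold one.
- **Could be mistaken for the lifter or rest:** a grey clamp (100,288), a red screwdriver (110,208) and a pen (30,246). I choose (193,262), which has the black handle and the base.
- **Bystanders:** red vial (258,268), black vial (288,265), die box (197,163), loupe (405,259).

I'll check this in a close crop.

Run:
```python
from h import *
t=np.load('top0.npz'); s=np.load('side0.npz')
a=cv2.resize(t['im'][160:300,165:315],None,fx=4,fy=4,interpolation=cv2.INTER_CUBIC)
save('crop1.png',a)
P,K=t['P'],t['K']
for n,(u,v),z in [('pkg',(280,200),15),('handle',(194,272),64),('bladetip',(184,230),12),('vr',(258,268),45),('vb',(288,265),45),('die',(197,163),18),('loupe',(405,259),34)]:
    print(n,onz(P,K,u,v,z).round(0))
```

```text
pkg [582. 174.  15.]
handle [415. 364.  64.]
bladetip [513. 403.  12.]
vr [422. 225.  45.]
vb [428. 157.  45.]
die [675. 375.  18.]
loupe [ 439. -110.   34.]
```

View pics/crop1.png

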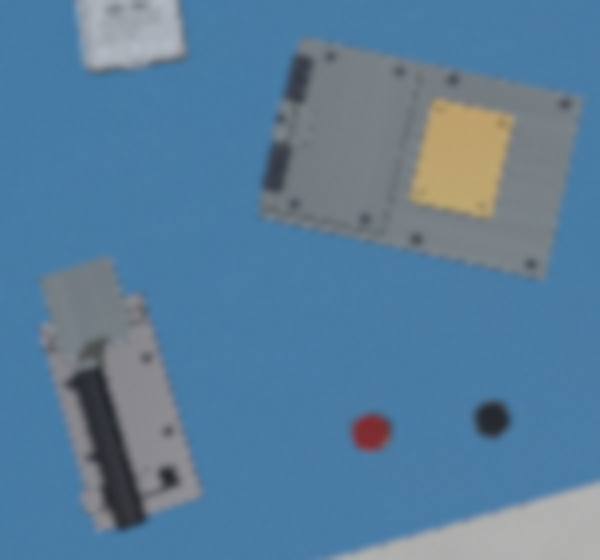

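The crop confirms the gold package on the lower shelf (fence blocks at crop left, (300,80) and (277,165)). The lifter's handle is black, from (130,525) to (88,370), and its blade tip is near (76,266). I'll bring the wrist camera over the lifter.

```bash
cat >> h.py <<'E'
def go(p,yaw):
    o=get_obs(); M=R.from_euler('xyz',o['tcp_rot']); G=R.from_euler('xyz',[np.pi,0,yaw])
    print('dp',(M.inv().apply(np.array(p)-o['tool_pos'])/1000).round(4),'rot',(M.inv()*G).as_rotvec().round(4),'t',round(o['time'],2))
E
python3 -c "
from h import *
go([440,372,110],0.262)"
```

```text
dp [-0.315  -0.0421  0.1162] rot [-6.0000e-04  1.4000e-03  2.5889e+00] t 0.15
```

```bash
python3 -m pendant '{"dp":[[-0.32,-0.04,0.03],[-0.32,-0.04,0.06],[-0.32,-0.04,0.09],[-0.32,-0.04,0.116],[-0.32,-0.04,0.116],[-0.32,-0.04,0.116],[-0.32,-0.04,0.116],[-0.32,-0.04,0.116]],"rotation":[[0,0,2.59],[0,0,2.59],[0,0,2.59],[0,0,2.59],[0,0,2.59],[0,0,2.59],[0,0,2.59],[0,0,2.59]]}' 0.06; python3 -c "
from h import *
go([440,372,110],0.262); print(get_obs()['joint_positions'])"
```

```text
time: 1.15
tool_pos: [445.8, 372.2, 109.8]
tcp_rot: [-3.14, 0.001, 1.343]
contact_force: [-0.4, 0.0, -0.2]
grip_width: 60.1
finger_force: 0.0
dp [-0.0015 -0.0056 -0.0002] rot [-5.0000e-04  1.6000e-03  1.0814e+00] t 1.15
[5.63713282e-01 5.55693283e-01 1.52232628e+00 9.81634895e-05
 1.06519746e+00 7.91058992e-01]
```

```bash
python3 -m pendant '{"dp":[[-0.001,-0.006,0],[-0.001,-0.006,0],[-0.001,-0.006,0],[-0.001,-0.006,0],[-0.001,-0.006,0],[-0.001,-0.006,0],[-0.001,-0.006,0],[-0.001,-0.006,0]],"rotation":[[0,0,1.08],[0,0,1.08],[0,0,1.08],[0,0,1.08],[0,0,1.08],[0,0,1.08],[0,0,1.08],[0,0,1.08]]}'
python3 - <<'E'
from h import *
im,P,K,c=cap('wrist'); np.savez('w1',im=im,P=P,K=K); save('w1.png',im); print(get_obs()['tool_pos'],get_obs()['tcp_rot'])
E
```

```text
time: 2.15
tool_pos: [439.5, 373.2, 110.6]
tcp_rot: [3.142, 0.0, 0.274]
contact_force: [-0.6, -0.5, -1.3]
grip_width: 60.2
finger_force: 0.0
[439.44902051 373.21784379 110.59646765] [3.14156060e+00 2.49692319e-04 2.73067427e-01]
```

View pics/w1.png

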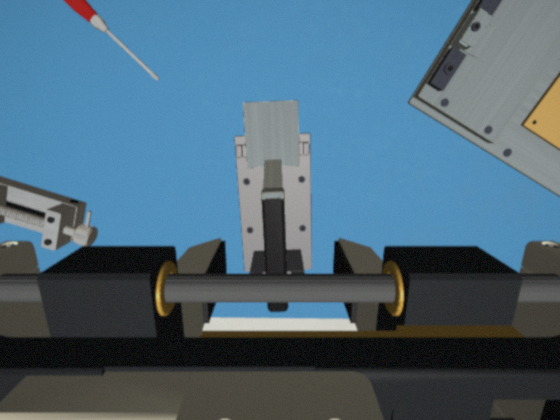

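```bash
cat >> h.py <<'E'
def ext(m):
    i=np.flatnonzero(m); return (i.min()-.5,i.max()+.5) if len(i) else None
def lif(w,rows=None):
    im,P,K=w['im'],w['P'],w['K']; hsv=cv2.cvtColor(im,cv2.COLOR_RGB2HSV)
    blue=(hsv[...,1]>120)&(abs(hsv[...,0].astype(int)-104)<14); dark=hsv[...,2]<70
    return blue,dark,hsv,P,K
E
python3 - <<'E'
from h import *
w=np.load('w1.npz'); b,d,h,P,K=lif(w)
for v in [105,110,115,120,125]: print(v,ext(~b[v,200:340]))
for u in [250,260,270,280,292]: print(u,ext(~b[60:200,u]))
for v in [195,197,200,205,220,240]: print('d',v,ext(d[v,200:340]), h[v,262:290,2].tolist())
print('col',h[185:215,274,2].tolist())
E
python3 -m pendant '{"dp":[[-0.03,0,0],[-0.05,0,0],[-0.05,0,0],[-0.05,0,0]],"rotation":[[0,0,0],[0,0,0],[0,0,0],[0,0,0]]}'
python3 - <<'E'
from h import *
im,P,K,c=cap('wrist'); np.savez('w2',im=im,P=P,K=K); save('w2.png',im); 
w=np.load('w2.npz'); b,d,h,P,K=lif(w)
Z=proj(P,K,[440,373,64]);print(Z)
for v in range(5,80,8): print(v,ext(~b[v,200:340]))
for u in [250,260,270,280,292]: print(u,ext(~b[:150,u]))
for v in range(100,230,12): print('d',v,ext(d[v,240:310]))
print('col',h[90:180,274,2].tolist())
E
```

```text
105 (np.float64(41.5), np.float64(98.5))
110 (np.float64(41.5), np.float64(98.5))
115 (np.float64(42.5), np.float64(98.5))
120 (np.float64(42.5), np.float64(98.5))
125 (np.float64(42.5), np.float64(99.5))
250 (np.float64(41.5), np.float64(139.5))
260 (np.float64(40.5), np.float64(139.5))
270 (np.float64(40.5), np.float64(139.5))
280 (np.float64(39.5), np.float64(139.5))
292 (np.float64(39.5), np.float64(139.5))
d 195 None [141, 148, 152, 152, 149, 150, 151, 153, 154, 154, 153, 154, 153, 154, 153, 151, 150, 149, 149, 147, 147, 141, 132, 156, 162, 166, 162, 163]
d 197 None [144, 148, 150, 143, 142, 143, 145, 144, 142, 137, 139, 136, 134, 135, 133, 128, 123, 124, 137, 142, 143, 132, 127, 153, 161, 166, 161, 162]
d 200 (np.float64(62.5), np.float64(83.5)) [70, 61, 63, 55, 51, 51, 54, 56, 56, 52, 54, 57, 52, 52, 58, 51, 57, 54, 53, 48, 49, 67, 110, 152, 162, 159, 162, 160]
d 205 (np.float64(62.5), np.float64(83.5)) [75, 35, 41, 43, 49, 53, 50, 51, 48, 56, 53, 54, 51, 54, 53, 51, 53, 56, 52, 48, 31, 46, 101, 147, 160, 160, 162, 162]
d 220 (np.float64(62.5), np.float64(83.5)) [110, 58, 35, 
[... 1188 characters left out ...]
(44.5))
d 148 (np.float64(21.5), np.float64(44.5))
d 160 (np.float64(22.5), np.float64(44.5))
d 172 (np.float64(23.5), np.float64(45.5))
d 184 (np.float64(24.5), np.float64(45.5))
d 196 (np.float64(24.5), np.float64(46.5))
d 208 (np.float64(10.5), np.float64(63.5))
d 220 (np.float64(26.5), np.float64(47.5))
col [150, 147, 148, 149, 149, 149, 139, 119, 100, 97, 102, 103, 97, 98, 103, 100, 98, 98, 98, 101, 100, 101, 97, 100, 103, 97, 101, 117, 139, 151, 153, 151, 156, 144, 115, 77, 57, 62, 62, 58, 59, 60, 53, 58, 59, 57, 60, 57, 57, 54, 59, 55, 59, 58, 58, 57, 54, 57, 59, 52, 56, 57, 54, 54, 53, 55, 55, 51, 55, 51, 55, 54, 52, 55, 53, 58, 51, 52, 55, 56, 55, 53, 52, 52, 52, 54, 50, 51, 50, 53]
```

Run:
```python
from h import *
A,B=np.load('w1.npz'),np.load('w2.npz')
f=lambda a,b:cross(ray(A['P'],A['K'],*a),ray(B['P'],B['K'],*b))
for n,a,b in [('tip',(270.2,100.2),(269.7,31.5)),('hfront',(273,198.2),(273.2,124.7)),('TL',(241.5,101),(239.8,32.5)),('TR',(298.5,99.7),(299.6,30.7))]:
    print(n,*f(a,b))
t=onz(A['P'],A['K'],270.2,100.2,12); h=onz(A['P'],A['K'],273,198.2,64)
# handle axis dir from rows
for W,l in [(A,[(273,200),(274.5,240)]),(B,[(273,136),(277,220)])]:
    p=[onz(W['P'],W['K'],*x,64) for x in l]; d=p[0]-p[1]; print('yaw h',np.arctan2(d[1],d[0]))
for W,l in [(A,[(241.5,101.5),(298.5,99.5)]),(B,[(240,32.5),(299.5,30.5)])]:
    p=[onz(W['P'],W['K'],*x,12) for x in l]; d=p[0]-p[1]; print('yaw tip',np.arctan2(-d[0],d[1]), np.linalg.norm(d))
d=t-h; print(t,h,np.hypot(*d[:2]),np.arctan2(d[1],d[0]))
t=onz(B['P'],B['K'],269.7,31.5,12); h=onz(B['P'],B['K'],273.2,124.7,64);d=t-h; print(t,h,np.hypot(*d[:2]),np.arctan2(d[1],d[0]))
```

```text
tip [522.5400271  403.63690722  11.82461629] 0.01630002997925135
hfront [459.03392282 382.79041133  63.23549467] 0.25611117379462006
TL [515.89054724 425.18175297  11.71981563] 0.24925876390826324
TR [528.87890036 382.2476511   12.43009353] 0.023641456154399523
yaw h 0.3037321871132487
yaw h 0.314129916656629
yaw tip 0.3062297901550313 44.98769448613179
yaw tip 0.30104374733925304 44.51721179126403
[522.53344995 403.62162153  12.        ] [459.18872043 382.95052171  64.        ] 66.63219285531092 0.315431717560491
[522.49686891 403.62834225  12.        ] [459.08014182 382.65531347  64.        ] 66.79482921815239 0.31939456407153666
```

```bash
python3 -c "
from h import *
go([446,379.2,37],0.305)"
```

```text
dp [ 0.0566 -0.0039  0.074 ] rot [-0.0004 -0.0013 -0.0339] t 2.75
```

```bash
python3 -m pendant '{"dp":[[0.04,-0.004,0],[0.0566,-0.004,0.02],[0.0566,-0.004,0.05],[0.0566,-0.004,0.074],[0.0566,-0.004,0.074],[0.0566,-0.004,0.074]],"rotation":[[0,-0.001,-0.034],[0,-0.001,-0.034],[0,-0.001,-0.034],[0,-0.001,-0.034],[0,-0.001,-0.034],[0,-0.001,-0.034]]}'; python3 -c "
from h import *
go([446,379.2,37],0.305)"
```

```text
time: 3.5
tool_pos: [445.7, 379.3, 37.5]
tcp_rot: [-3.141, -0.0, 0.305]
contact_force: [0.1, 0.9, 0.0]
grip_width: 60.1
finger_force: 0.0
dp [0.0003 0.0001 0.0005] rot [-0.0004 -0.0005 -0.0003] t 3.5
```

```bash
python3 -m pendant '{"dp":[[0,0,0],[0,0,0],[0,0,0],[0,0,0],[0,0,0],[0,0,0]],"rotation":[[0,0,0],[0,0,0],[0,0,0],[0,0,0],[0,0,0],[0,0,0]]}' 0.008;  python3 -c "
from h import *
go([446,379.2,37],0.305);go([446,379.2,150],0.305);print(get_obs()['contact_force'])"
```

```text
time: 4.25
tool_pos: [444.8, 378.9, 36.8]
tcp_rot: [-3.141, 0.001, 0.305]
contact_force: [-0.6, 0.2, 0.0]
grip_width: 15.9
finger_force: 30.0
dp [ 0.0012  0.0001 -0.0002] rot [-0.0001  0.001  -0.0001] t 4.25
dp [ 1.100e-03  1.000e-04 -1.132e-01] rot [-0.0001  0.001  -0.0001] t 4.25
[-0.57649651  0.15044205  0.03250316]
```

```bash
python3 -m pendant '{"dp":[[0.001,0,-0.03],[0.001,0,-0.07],[0.001,0,-0.113],[0.001,0,-0.113]],"rotation":[[0,0.001,0],[0,0.001,0],[0,0.001,0],[0,0.001,0]]}';  python3 -c "
from h import *
go([553,47,150],1.35);print(get_obs()['contact_force'],get_obs()['moment'])"
```

```text
time: 4.75
tool_pos: [447.5, 380.3, 153.2]
tcp_rot: [-3.14, -0.007, 0.305]
contact_force: [0.0, -0.5, -1.8]
grip_width: 15.5
finger_force: 30.0
dp [0.0005 0.3496 0.0025] rot [ 0.0018 -0.0073 -1.0452] t 4.75
[ 0.03456456 -0.45717572 -1.80927897] [-0.09164961  0.1726754   0.02245252]
```

```bash
python3 -m pendant '{"dp":[[0,0.03,0],[0,0.09,0],[0,0.15,0],[0,0.21,0],[0,0.26,0],[0,0.31,0],[0,0.35,0],[0,0.35,0]],"rotation":[[0,0,-0.15],[0,0,-0.3],[0,0,-0.45],[0,0,-0.6],[0,0,-0.75],[0,0,-0.9],[0,0,-1.045],[0,0,-1.045]]}';python3 -m pendant '{"dp":[[0,0,0],[0,0,0]],"rotation":[[0,0,0],[0,0,0]]}';  python3 - <<'E'
from h import *
go([553,47,150],1.35)
im,P,K,c=cap('wrist'); np.savez('w3',im=im,P=P,K=K); save('w3.png',im); 
E
```

```text
time: 5.75
tool_pos: [550.8, 42.7, 148.1]
tcp_rot: [-3.139, 0.001, 1.347]
contact_force: [-0.8, 0.2, -2.1]
grip_width: 15.7
finger_force: 30.0
time: 6.0
tool_pos: [550.3, 46.5, 149.2]
tcp_rot: [-3.14, -0.0, 1.35]
contact_force: [0.4, -0.4, -1.0]
grip_width: 15.8
finger_force: 30.0
dp [ 0.0011  0.0025 -0.0008] rot [-0.0012 -0.0001  0.0004] t 6.0
```

View pics/w3.png

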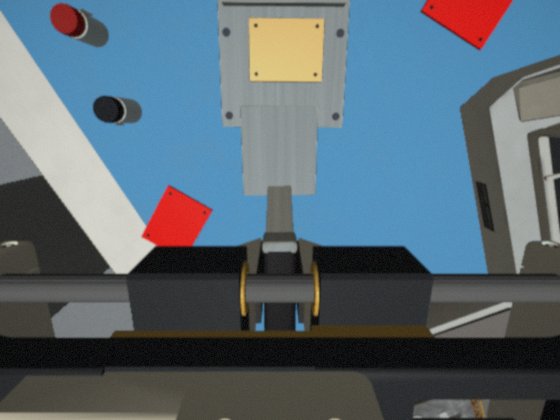

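Wrist view: gold package at (250–325, 17–82), step line at row ~3, and shelf front edge at row ~125 with corners (221,125) and (344,127). The blade tip is at row 107 and in line. I'll take a second place for triangulation.

```bash
python3 -m pendant '{"dp":[[0,0.03,-0.03],[0,0.04,-0.06],[0,0.04,-0.06],[0,0.04,-0.06]],"rotation":[[0,0,0],[0,0,0],[0,0,0],[0,0,0]]}'
python3 - <<'E'
from h import *
im,P,K,c=cap('wrist'); np.savez('w4',im=im,P=P,K=K); save('w4.png',im)
for f in ['w3','w4']:
    w=np.load(f+'.npz'); b,d,h,P,K=lif(w)
    g=((h[...,0]>12)&(h[...,0]<30)&(h[...,1]>90)).astype(np.uint8)
    cs=max(cv2.findContours(g,0,2)[0],key=cv2.contourArea); print(f,'gold',cv2.contourArea(cs),cv2.minAreaRect(cs),cv2.boxPoints(cv2.minAreaRect(cs)).round(1).tolist())
    s=((h[...,1]<70)&(h[...,2]>60)).astype(np.uint8)
    for v in range(10,130,10):
        m=~b[v]; m[:180]=0; m[400:]=0; print(v,ext(m),end=' ')
    print()
    for u in range(int(K[1])-60-0,int(K[1])+60,12): 
        c=h[:,u,2].astype(int); dd=np.abs(np.diff(c[:150])); print(u,[(i+.5,int(dd[i])) for i in np.flatnonzero(dd>18)])
E
```

```text
time: 6.55
tool_pos: [588.8, 37.3, 208.5]
tcp_rot: [-3.139, 0.0, 1.351]
contact_force: [0.5, -0.9, -2.4]
grip_width: 15.9
finger_force: 30.0
w3 gold 4467.0 ((286.0, 49.5), (63.0, 74.0), 90.0) [[249.0, 18.0], [323.0, 18.0], [323.0, 81.0], [249.0, 81.0]]
10 (np.float64(216.5), np.float64(349.5)) 20 (np.float64(216.5), np.float64(349.5)) 30 (np.float64(217.5), np.float64(348.5)) 40 (np.float64(217.5), np.float64(347.5)) 50 (np.float64(218.5), np.float64(347.5)) 60 (np.float64(218.5), np.float64(346.5)) 70 (np.float64(218.5), np.float64(346.5)) 80 (np.float64(219.5), np.float64(345.5)) 90 (np.float64(219.5), np.float64(344.5)) 100 (np.float64(220.5), np.float64(344.5)) 110 (np.float64(220.5), np.float64(343.5)) 120 (np.float64(220.5), np.float64(343.5)) 
219 []
231 [(np.float64(1.5), 30), (np.float64(2.5), 27), (np.float64(4.5), 27), (np.float64(5.5), 33), (np.float64(111.5), 20), (np.float64(112.5), 28), (np.float64(118.5), 25)]
243 [(np.float64(1.5), 23), (np.float64(2.5), 39), (np.float64(4.5), 22), (np.float64(5.5), 32), (np.float64(6.5), 21)]
255 [(np.float64(1.5), 24), (np.float64(
[... 3057 characters left out ...]
float64(26.5), 21), (np.float64(35.5), 37), (np.float64(36.5), 31), (np.float64(86.5), 36), (np.float64(87.5), 37)]
267 [(np.float64(22.5), 26), (np.float64(23.5), 37), (np.float64(25.5), 32), (np.float64(26.5), 25), (np.float64(35.5), 33), (np.float64(36.5), 31), (np.float64(86.5), 29), (np.float64(87.5), 41)]
279 [(np.float64(22.5), 27), (np.float64(23.5), 37), (np.float64(25.5), 39), (np.float64(26.5), 26)]
291 [(np.float64(6.5), 22), (np.float64(7.5), 19), (np.float64(12.5), 19), (np.float64(22.5), 22), (np.float64(23.5), 32), (np.float64(25.5), 37), (np.float64(26.5), 25), (np.float64(43.5), 23), (np.float64(44.5), 24), (np.float64(50.5), 25)]
303 []
315 [(np.float64(105.5), 19)]
327 []
```

View pics/w4.png

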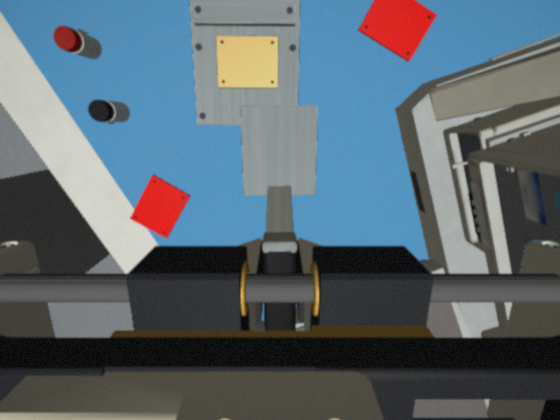

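Run:
```python
from h import *
A,B=np.load('w3.npz'),np.load('w4.npz')
f=lambda a,b:cross(ray(A['P'],A['K'],*a),ray(B['P'],B['K'],*b))
ya=1.35; ex=np.array([np.cos(ya),np.sin(ya),0]); ey=np.array([-ex[1],ex[0],0])
L=lambda p:(p@ex,p@ey)
for n,a,b in [('front mid',(286.,81.),(247.2,87.3)),('back mid',(286,17.8),(247,35.8)),('FL',(249,81),(217,87)),('FR',(323.5,81),(277.5,87.2))]:
    p,e=f(a,b); print(n,p.round(1),round(e,2),np.round(L(p),1))
for nm,W,l in [('A',A,dict(F=(286,81),FLp=(249,81),FRp=(323.5,81),Bk=(286,17.8)) ),('B',B,dict(F=(247.2,87.3),FLp=(217,87.3),FRp=(277.5,87.3),Bk=(247,35.8)))]:
    for k,x in l.items(): print(nm,k,'z15',np.round(L(onz(W['P'],W['K'],*x,15)),1))
for k,W,l in [('A',A,dict(l1=(216.5,10),l2=(220.5,120),r1=(349.5,10),r2=(343.5,120))),('B',B,dict(l1=(191.5,60),l2=(195.2,120),r1=(299.5,60),r2=(298.5,100)))]:
    p={n:onz(W['P'],W['K'],*x,6) for n,x in l.items()}
    print(k,{n:np.round(L(q),1).tolist() for n,q in p.items()},[np.arctan2(*(p[s+'1']-p[s+'2'])[1::-1]) for s in 'lr'])
for nm,W,r in [('A',A,[(231,2,5.1),(279,2.1,5.9),(327,2.6,6.1)]),('B',B,[(219,23,25.9),(255,23.1,25.7),(291,23.2,25.9)])]:
    for u,v1,v2 in r: print(nm,'step',u,'top z16',np.round(L(onz(W['P'],W['K'],u,v1,16)),1),'foot z6',np.round(L(onz(W['P'],W['K'],u,v2,6)),1),onz(W['P'],W['K'],u,v1,16).round(1))
# blade tip, in tool frame
c=vision.capture('wrist'); T=np.array(c['T_tool_cam']); K=A['K']
im=A['im']; h=cv2.cvtColor(im,cv2.COLOR_RGB2GRAY).astype(int)
print([h[100:115,u].tolist() for u in (255,279,305)])
for u,v in [(243.5,107),(317,107),(280.2,107)]: print('tip tool',onz(T,K,u,v,25).round(1))
o=get_obs();print(o['tool_pos'],o['tcp_rot'],L(o['tool_pos']))
```

```text
front mid [578.9 147.9  22.6] 0.02 [ 271.1 -532.5]
back mid [590.2 197.9  11.1] 0.33 [ 322.4 -532.5]
FL [547.7 155.5  19.4] 0.26 [ 271.6 -500.3]
FR [609.8 140.6  26.7] 0.2 [ 270.7 -564.2]
A F z15 [ 272.  -532.6]
A FLp z15 [ 272.  -499.9]
A FRp z15 [ 272.  -565.8]
A Bk z15 [ 321.4 -532.4]
B F z15 [ 271.9 -531.7]
B FLp z15 [ 271.9 -499.4]
B FRp z15 [ 271.9 -564.1]
B Bk z15 [ 321.3 -532.9]
A {'l1': [330.0, -472.6], 'l2': [238.8, -471.3], 'r1': [329.9, -587.1], 'r2': [238.8, -587.1]} [np.float64(1.335720226183742), np.float64(1.349836591343411)]
B {'l1': [300.2, -471.9], 'l2': [238.2, -471.2], 'r1': [300.1, -587.7], 'r2': [259.5, -587.3]} [np.float64(1.3397281100996905), np.float64(1.3405236820137592)]
A step 231 top z16 [ 332.7 -486.8] foot z6 [ 333.7 -485.3] [547.8 218.1  16. ]
A step 279 top z16 [ 332.7 -526.5] foot z6 [ 333.  -526.5] [586.6 209.3  16. ]
A step 327 top z16 [ 332.3 -566.2] foot z6 [ 332.9 -567.7] [625.2 200.2  16. ]
B step 219 top z16 [ 332.7 -505. ] foot z6 [ 332.7 -503.1] [565.6 214.   16. ]
B step 255 top z16 [ 332.6 -541.5] foot z6 [ 332.9 -540.7] [601.1 205.9  16. ]
B step 291 top z16 [ 332.5 -577.9] foot z6 [ 332.7 -578.2] [636.7 197.9  16. ]
[[154, 152, 151, 152, 151, 147, 148, 148, 148, 151, 150, 148, 152, 151, 150], [151, 150, 152, 152, 152, 148, 146, 144, 146, 148, 145, 147, 148, 144, 147], [142, 142, 143, 147, 147, 141, 142, 143, 142, 143, 144, 142, 143, 143, 146]]
tip tool [ 80.  -20.2  25. ]
tip tool [80.  21.4 25. ]
tip tool [80.   0.6 25. ]
[588.74007275  37.08286787 208.24702285] [-3.13866284e+00  3.13505098e-04  1.35034215e+00] (np.float64(165.1206332451203), np.float64(-566.3260446293934))
```

```bash
cat >> h.py <<'E'
NY=1.345; EX=np.array([np.cos(NY),np.sin(NY),0]); EY=np.array([-EX[1],EX[0],0])
_e=np.array([np.cos(1.35),np.sin(1.35),0]); _f=np.array([-_e[1],_e[0],0])
O=332.6*_e-529.7*_f
def tipn():  # lifter tip (underside) in nest x,y,z by nominal grip
    o=get_obs(); M=R.from_euler('xyz',o['tcp_rot']).as_matrix(); p=o['tool_pos']+M@np.array([80,0.4,27.]); d=p-O
    print('tip n',np.round([d@EX,d@EY,p[2]],2),'yaw',round(o['tcp_rot'][2],4),'F n',np.round([o['contact_force']@EX,o['contact_force']@EY,o['contact_force'][2]],1),'t',round(o['time'],2))
def gon(x,y,z): go(O+EX*(x-80)+EY*(y+.4)+np.array([0,0,z+27]),NY)
E
python3 - <<'E'
from h import *
print(O); tipn(); gon(-80,-2.8,40); gon(-80,-2.8,7.7)
im,P,K,c=cap('wrist'); T=np.array(c['T_tool_cam']); h=cv2.cvtColor(im,cv2.COLOR_RGB2HSV); b=(h[...,1]>120)&(abs(h[...,0].astype(int)-104)<14)
for v in (130,150,170,185):
    m=~b[v,220:340]; m[:]=m; e=ext(m); print(v,e, onz(T,K,220+e[0],v,25)[:2].round(1),onz(T,K,220+e[1],v,25)[:2].round(1))
E
```

```text
[589.68228677 208.51774666   0.        ]
tip n [-87.3  -37.36 181.22] yaw 1.3503 F n [ 0.8  0.3 -1.6] t 6.65
dp [ 0.0075 -0.0346  0.1413] rot [-0.0029  0.0003  0.0053] t 6.65
dp [ 0.0075 -0.0345  0.1736] rot [-0.0029  0.0003  0.0053] t 6.65
130 (np.float64(19.5), np.float64(97.5)) [ 67.4 -22.9] [67.3 22.1]
150 (np.float64(20.5), np.float64(96.5)) [ 56.  -22.7] [56.  21.9]
170 (np.float64(21.5), np.float64(96.5)) [ 44.2 -22.5] [44.2 22.3]
185 (np.float64(21.5), np.float64(95.5)) [ 35.1 -22.8] [35.  21.9]
```

```bash
sed -i 's/\[80,0.4,27.\]/[80,-0.3,27.]/; s/(y+.4)/(y-.3)/' h.py; python3 -m pendant '{"dp":[[0.0075,-0.034,0.04],[0.0075,-0.034,0.09],[0.0075,-0.034,0.141],[0.0075,-0.034,0.141],[0.0075,-0.034,0.16],[0.0075,-0.034,0.17],[0.0075,-0.034,0.17]],"rotation":[[-0.003,0,0.005],[-0.003,0,0.005],[-0.003,0,0.005],[-0.003,0,0.005],[-0.003,0,0.005],[-0.003,0,0.005],[-0.003,0,0.005]]}'; python3 -c "
from h import *
tipn(); gon(-80,-2.8,7.7)"
```

```text
time: 7.58
tool_pos: [558.7, 51.3, 40.4]
tcp_rot: [3.138, -0.0, 1.345]
contact_force: [-0.9, -0.1, -0.6]
grip_width: 15.9
finger_force: 30.0
tip n [-80.13  -4.77  13.39] yaw 1.3448 F n [-0.3  0.8 -0.6] t 7.58
dp [ 0.0001 -0.0019  0.0057] rot [ 0.0034 -0.0002 -0.0002] t 7.58
```

```bash
python3 -m pendant '{"dp":[[0,-0.001,0.0057],[0,-0.002,0.0057],[0.01,-0.002,0.0057],[0.02,-0.002,0.0057],[0.026,-0.002,0.0057],[0.026,-0.002,0.0057]],"rotation":[[0.002,0,0],[0.002,0,0],[0.002,0,0],[0.002,0,0],[0.002,0,0],[0.002,0,0]]}'; python3 -c "
from h import *
tipn(); gon(-53,-2.8,7.7)
im,P,K,c=cap('wrist'); save('w5.png',im[:240,120:440].repeat(2,0).repeat(2,1))"
```

```text
time: 8.32
tool_pos: [562.4, 77.8, 34.0]
tcp_rot: [3.14, -0.0, 1.346]
contact_force: [0.8, -0.0, -1.7]
grip_width: 15.6
finger_force: 30.0
tip n [-53.46  -2.33   7.02] yaw 1.346 F n [ 0.2 -0.8 -1.7] t 8.32
dp [ 0.0005  0.0004 -0.0007] rot [ 0.0011 -0.0001  0.001 ] t 8.32
```

View pics/w5.png

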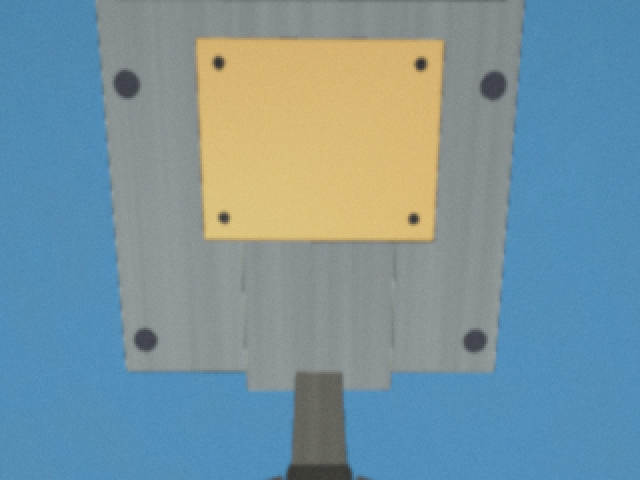

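The blade is under the flange, centred: package edge at crop row 240, blade columns 246–392. Now I'll push it to the step.

```bash
python3 -m pendant '{"dp":[[0.003,0,-0.0005],[0.006,0,-0.0005],[0.009,0,-0.0005],[0.011,0,-0.0005],[0.012,0,-0.0005],[0.012,0,-0.0005]],"rotation":[[0,0,-0.001],[0,0,-0.001],[0,0,-0.001],[0,0,-0.001],[0,0,-0.001],[0,0,-0.001]]}' && python3 -c "
from h import *
tipn()"; python3 -m pendant '{"dp":[[0.0005,0,0],[0.001,0,0],[0.001,0,0]],"rotation":[[0,0,0],[0,0,0],[0,0,0]]}'; python3 -c "
from h import *
tipn()"
```

```text
time: 9.12
tool_pos: [565.0, 88.9, 34.5]
tcp_rot: [3.141, -0.0, 1.346]
contact_force: [0.8, -1.1, -1.6]
grip_width: 15.9
finger_force: 30.0
tip n [-42.06  -2.4    7.53] yaw 1.3459 F n [-0.9 -1.  -1.6] t 9.12
time: 9.5
tool_pos: [565.3, 89.8, 34.5]
tcp_rot: [3.141, -0.0, 1.346]
contact_force: [-0.4, -0.0, -1.0]
grip_width: 15.7
finger_force: 30.0
tip n [-41.19  -2.46   7.54] yaw 1.3458 F n [-0.1  0.4 -1. ] t 9.5
```

```bash
for i in 1 2; do python3 -m pendant '{"dp":[[0.0005,0,0],[0.001,0,0]],"rotation":[[0,0,0],[0,0,0]]}' >/dev/null; python3 -c "
from h import *
tipn()"; done
```

```text
tip n [-40.49  -2.37   7.52] yaw 1.346 F n [-3.5  0.1 -0.3] t 9.75
tip n [-40.28  -2.31   7.48] yaw 1.346 F n [-7.9  0.3  1.5] t 10.0
```

The package butts on the step. I'll back off 4 mm from the wall, then lift along the arc.

```bash
python3 -m pendant '{"dp":[[-0.003,0,0],[-0.0047,0,0],[-0.0047,0,0]],"rotation":[[0,0,0],[0,0,0],[0,0,0]]}' >/dev/null; python3 -c "
from h import *
tipn()"
```

```text
tip n [-43.74  -2.46   7.51] yaw 1.3456 F n [ 0.3  0.4 -1. ] t 10.38
```

```bash
python3 -m pendant '{"dp":[[-0.0008,0,-0.0044],[-0.0006,0,-0.0073],[-0.0001,0,-0.0101],[0.0009,0,-0.0134],[0.0024,0,-0.0165],[0.0043,0,-0.0205],[0.0071,0,-0.0248],[0.0071,0,-0.0248]],"rotation":[[0,0,0],[0,0,0],[0,0,0],[0,0,0],[0,0,0],[0,0,0],[0,0,0],[0,0,0]]}'; python3 -c "
from h import *
tipn()
im,P,K,c=cap('wrist'); save('w6.png',im[:240,120:440].repeat(2,0).repeat(2,1))"
```

```text
time: 11.38
tool_pos: [566.5, 94.3, 59.7]
tcp_rot: [3.14, -0.0, 1.346]
contact_force: [-1.3, -0.1, -1.3]
grip_width: 15.6
finger_force: 30.0
tip n [-36.47  -2.58  32.77] yaw 1.3461 F n [-0.4  1.2 -1.3] t 11.38
```

View pics/w6.png

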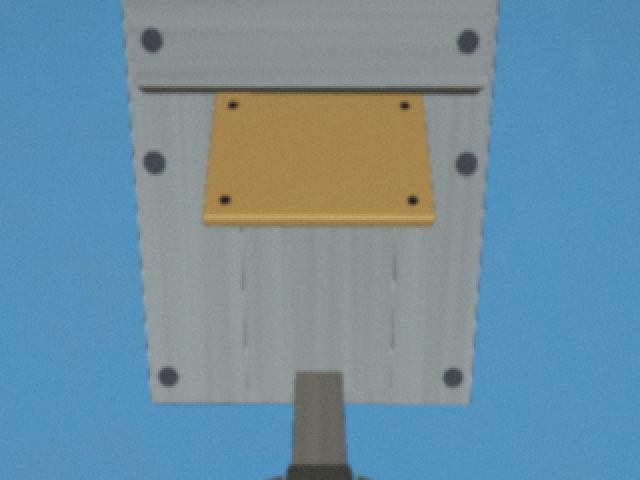

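It is tilted about 40° (front edge at crop row 220, back edge at the step, row 90). I'll carry on up to about 85°.

```bash
python3 -m pendant '{"dp":[[0.0034,0,-0.0039],[0.0078,0,-0.0077],[0.0121,0,-0.0105],[0.0175,0,-0.013],[0.021,0,-0.0142],[0.0247,0,-0.015],[0.0285,0,-0.0155],[0.0285,0,-0.0155]],"rotation":[[0,0,0],[0,0,0],[0,0,0],[0,0,0],[0,0,0],[0,0,0],[0,0,0],[0,0,0]]}'; python3 -c "
from h import *
tipn()
im,P,K,c=cap('wrist'); save('w7.png',im[:240,120:440].repeat(2,0).repeat(2,1))"
```

```text
time: 12.42
tool_pos: [572.5, 122.2, 74.8]
tcp_rot: [3.141, -0.0, 1.346]
contact_force: [0.4, 0.0, -0.8]
grip_width: 16.0
finger_force: 30.0
tip n [-7.98 -2.26 47.79] yaw 1.3462 F n [ 0.1 -0.4 -0.8] t 12.43
```

View pics/w7.png

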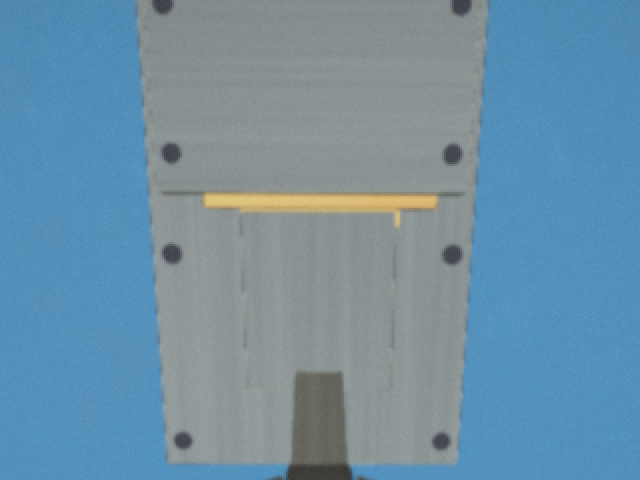

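```bash
python3 -m pendant '{"dp":[[0.003,0,0],[0.005,0,0],[0.007,0,0],[0.009,0,0],[0.011,0,0],[0.013,0,0],[0.015,0,0],[0.016,0,0]],"rotation":[[0,0,0],[0,0,0],[0,0,0],[0,0,0],[0,0,0],[0,0,0],[0,0,0],[0,0,0]]}'; python3 -m pendant '{"dp":[[0.002,0,0],[0.004,0,0],[0.004,0,0],[0.004,0,0]],"rotation":[[0,0,0],[0,0,0],[0,0,0],[0,0,0]]}';python3 -c "
from h import *
tipn()
im,P,K,c=cap('wrist'); np.savez('w8',im=im,P=P,K=K); save('w8.png',im[:240,120:440].repeat(2,0).repeat(2,1))"
```

```text
time: 13.48
tool_pos: [576.1, 137.6, 74.8]
tcp_rot: [3.141, -0.0, 1.346]
contact_force: [0.2, 0.2, -0.1]
grip_width: 16.0
finger_force: 30.0
time: 13.98
tool_pos: [577.0, 141.4, 74.8]
tcp_rot: [3.141, -0.0, 1.346]
contact_force: [0.7, 0.0, -2.3]
grip_width: 15.9
finger_force: 30.0
tip n [11.71 -2.32 47.81] yaw 1.3459 F n [ 0.2 -0.7 -2.3] t 13.97
```

View pics/w8.png

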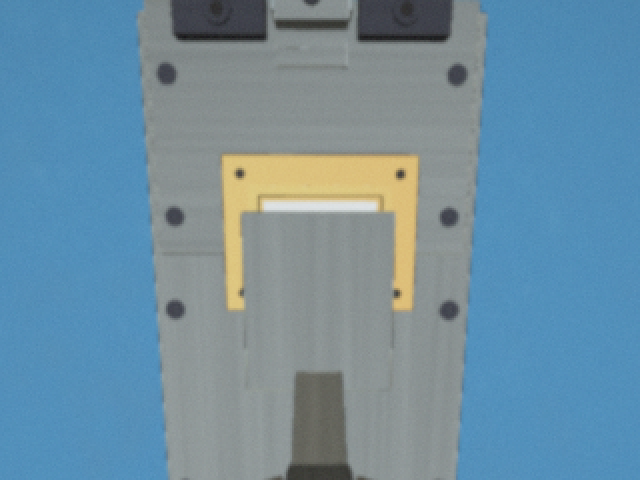

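It flipped: the package lies cavity up on the nest, front edge at crop row 155, rear edge at row 310, and the clip and fence are at rows 25–65. From here I measure from the pixels only.

Run:
```python
from h import *
w=np.load('w8.npz'); P,K=w['P'],w['K']
N=lambda u,v,z:(lambda p:np.round([p@EX,p@EY],1))(onz(P,K,u,v,z)-O)
f=lambda x,y:(120+x/2-.25,y/2-.25)
for n,q,z in [('FL',(222,155),20),('FR',(418,155),20),('RL',(228,310),20),('RR',(412,310),20),('step L',(165,253),16),('step R',(465,253),16),('fence L',(220,40),16),('fence R',(405,40),16),('fenceTopL',(220,10),24)]: print(n,N(*f(*q),z))
gon(-28,-2.5,48);gon(-28,-2.5,17.2)
```

```text
FL [31.  28.4]
FR [ 31.  -34.4]
RL [-18.3  28.5]
RR [-18.3 -34.6]
step L [ 0.5 49.7]
step R [  0.5 -52.4]
fence L [64.8 28.2]
fence R [ 64.8 -29.5]
fenceTopL [70.5 26.7]
dp [-0.0397  0.0001 -0.0002] rot [ 0.001  -0.0001  0.0008] t 14.03
dp [-0.0397  0.0001  0.0306] rot [ 0.001  -0.0001  0.0008] t 14.03
```

```bash
python3 -m pendant '{"dp":[[-0.02,0,0],[-0.041,0,0],[-0.041,0,0],[-0.041,0,0.015],[-0.041,0,0.0305],[-0.041,0,0.0305],[-0.041,0,0.0305]],"rotation":[[0.001,0,0.001],[0.001,0,0.001],[0.001,0,0.001],[0.001,0,0.001],[0.001,0,0.001],[0.001,0,0.001],[0.001,0,0.001]]}' >/dev/null; python3 -c "
from h import *
tipn();gon(-20,-2.8,17.3)"
```

```text
tip n [-28.97  -2.33  17.  ] yaw 1.3453 F n [-0.6 -0.4 -1.6] t 14.9
dp [ 0.009   0.0004 -0.0003] rot [-0.0004 -0.      0.0003] t 14.9
```

```bash
python3 -m pendant '{"dp":[[0.006,0,-0.0003],[0.01,0,-0.0003],[0.014,0,-0.0003],[0.019,0,-0.0003],[0.024,0,-0.0003],[0.029,0,-0.0003],[0.033,0,-0.0003],[0.033,0,-0.0003]],"rotation":[[0,0,0],[0,0,0],[0,0,0],[0,0,0],[0,0,0],[0,0,0],[0,0,0],[0,0,0]]}' >/dev/null
python3 - <<'E'
from h import *
tipn()
im,P,K,c=cap('wrist'); np.savez('w9',im=im,P=P,K=K); save('w9.png',im)
h=cv2.cvtColor(im,cv2.COLOR_RGB2HSV); g=((h[...,0]>12)&(h[...,0]<30)&(h[...,1]>90)).astype(np.uint8); g[200:]=0
cs=max(cv2.findContours(g,0,2)[0],key=cv2.contourArea); b=cv2.boundingRect(cs); print(b,cv2.contourArea(cs))
ys,xs=np.nonzero(g)
for r in (b[1]+1,b[1]+b[3]-2):
    e=ext(g[r]); print([np.round([(onz(P,K,u,b[1]-.5 if r==b[1]+1 else b[1]+b[3]-.5,20)-O)@q for q in (EX,EY)],1) for u in e])
E
```

```text
tip n [ 4.12 -2.37 17.58] yaw 1.3451 F n [ 0.7 -0.4 -2.6] t 15.9
(218, 4, 122, 101) 11498.5
[array([55.2, 28.8]), array([ 55.2, -34. ])]
[array([ 5.4, 29.2]), array([  5.4, -33.8])]
```

```bash
python3 -m pendant '{"dp":[[0.001,0,0.0002],[0.002,0,0.0002],[0.003,0,0.0002],[0.004,0,0.0002]],"rotation":[[0,0,0],[0,0,0],[0,0,0],[0,0,0]]}' >/dev/null; python3 -c "
from h import *
tipn()"; python3 -m pendant '{"dp":[[0.001,0,0],[0.002,0,0],[0.003,0,0]],"rotation":[[0,0,0],[0,0,0],[0,0,0]]}' >/dev/null; python3 -c "
from h import *
tipn()"
```

```text
tip n [ 7.74 -2.48 17.43] yaw 1.3447 F n [ 0.2 -0.5 -0.9] t 16.45
tip n [10.54 -2.48 17.43] yaw 1.3448 F n [-2.5  0.2 -0.4] t 16.82
```

Clip contact is about 2.5 N. I'll go on in half-millimetre steps.

```bash
python3 -m pendant '{"dp":[[0.0005,0,0],[0.001,0,0]],"rotation":[[0,0,0],[0,0,0]]}' >/dev/null; python3 -c "
from h import *
tipn()"; python3 -m pendant '{"dp":[[0.0005,0,0],[0.001,0,0]],"rotation":[[0,0,0],[0,0,0]]}' >/dev/null; python3 -c "
from h import *
tipn()"
```

```text
tip n [11.76 -2.46 17.42] yaw 1.3447 F n [-2.6 -0.4 -0.8] t 17.07
tip n [12.77 -2.45 17.42] yaw 1.3448 F n [-2.   0.8 -0.6] t 17.32
```

```bash
python3 -m pendant '{"dp":[[0.0005,0,0],[0.0005,0,0]],"rotation":[[0,0,0],[0,0,0]]}' >/dev/null; python3 -c "
from h import *
tipn()"
```

```text
tip n [13.3  -2.43 17.41] yaw 1.3448 F n [-2.1  0.4 -0.7] t 17.57
```

```bash
for i in 1 2; do python3 -m pendant '{"dp":[[0.0003,0,0],[0.0003,0,0]],"rotation":[[0,0,0],[0,0,0]]}' >/dev/null; python3 -c "
from h import *
tipn()"; done
```

```text
tip n [13.4  -2.42 17.42] yaw 1.3448 F n [-2.2  0.2  0.6] t 17.82
tip n [13.47 -2.44 17.44] yaw 1.3448 F n [-4.8 -0.   1.1] t 18.07
```

```bash
python3 -m pendant '{"dp":[[0.0003,0,0],[0.0003,0,0]],"rotation":[[0,0,0],[0,0,0]]}' >/dev/null; python3 -c "
from h import *
tipn()"
```

```text
tip n [13.51 -2.42 17.46] yaw 1.3448 F n [-6.6  0.9  1.9] t 18.32
```

```bash
python3 -m pendant '{"dp":[[0.0001,0,0],[0.0001,0,0],[0.0001,0,0],[0.0001,0,0]],"rotation":[[0,0,0],[0,0,0],[0,0,0],[0,0,0]]}' >/dev/null; python3 -c "
from h import *
tipn()"; python3 -m pendant '{"dp":[[0,0,0],[0,0,0],[0,0,0],[0,0,0]],"rotation":[[0,0,0],[0,0,0],[0,0,0],[0,0,0]]}' >/dev/null
python3 - <<'E'
from h import *
tipn()
im,P,K,c=cap('wrist'); np.savez('w10',im=im,P=P,K=K); save('w10.png',im)
h=cv2.cvtColor(im,cv2.COLOR_RGB2HSV); g=((h[...,0]>12)&(h[...,0]<30)&(h[...,1]>90)).astype(np.uint8); g[200:]=0
cs=max(cv2.findContours(g,0,2)[0],key=cv2.contourArea); b=cv2.boundingRect(cs); print(b)
for u in range(b[0]+6,b[0]+b[2],25):
    e=ext(g[:,u]); p=onz(P,K,u,e[1],20)-O; print(np.round([p@EX,p@EY],1),end=' ')
E
```

```text
tip n [13.52 -2.42 17.46] yaw 1.3448 F n [-5.8  0.1  1.4] t 18.82
tip n [13.52 -2.4  17.44] yaw 1.3448 F n [-6.3  0.5  2.1] t 19.32
(218, 4, 123, 102)
[14.3 28.4] [14.3 14.3] [14.3  0.2] [ 14.3 -13.9] [ 14.3 -27.9]
```

Seated, square (rear edge 14.3 all along) and held at about 6.5 N. Next I back the lifter out and rise.

```bash
python3 -m pendant '{"dp":[[-0.002,0,0],[-0.01,0,0],[-0.03,0,0],[-0.05,0,-0.02],[-0.07,0,-0.06],[-0.07,0,-0.107],[-0.07,0,-0.107],[-0.07,0,-0.107]],"rotation":[[0,0,0],[0,0,0],[0,0,0],[0,0,0],[0,0,0],[0,0,0],[0,0,0],[0,0,0]]}' >/dev/null
python3 - <<'E'
from h import *
tipn()
im,P,K,c=cap('wrist'); np.savez('w11',im=im,P=P,K=K); save('w11.png',im)
h=cv2.cvtColor(im,cv2.COLOR_RGB2HSV); g=((h[...,0]>12)&(h[...,0]<30)&(h[...,1]>90)).astype(np.uint8); g[150:]=0
for f in ['top']:
    im,P,K,c=cap('top'); h=cv2.cvtColor(im,cv2.COLOR_RGB2HSV); g=((h[...,0]>12)&(h[...,0]<30)&(h[...,1]>90)).astype(np.uint8); m=np.zeros_like(g); m[150:240,220:330]=1; g*=m
    cs=max(cv2.findContours(g,0,2)[0],key=cv2.contourArea); r=cv2.minAreaRect(cs); p=onz(P,K,*r[0],20)-O; print(r,np.round([p@EX,p@EY],1))
go([445.7,379.2,150],0.305)
E
```

```text
tip n [-56.61  -1.93 123.82] yaw 1.3442 F n [ 0.6  0.6 -1.5] t 20.38
((249.04702758789062, 192.2882537841797), (19.740671157836914, 24.838539123535156), 12.52880859375) [40.9 -2.1]
dp [ 0.2704 -0.1804  0.0003] rot [-0.0024  0.002   1.0396] t 20.48
```

```bash
python3 -m pendant '{"dp":[[0.03,-0.02,0],[0.08,-0.053,0],[0.13,-0.087,0],[0.17,-0.113,0],[0.21,-0.14,0],[0.24,-0.16,0],[0.26,-0.175,0],[0.27,-0.18,0]],"rotation":[[0,0,0.15],[0,0,0.3],[0,0,0.45],[0,0,0.6],[0,0,0.75],[0,0,0.9],[0,0,1.0],[0,0,1.04]]}'; python3 -m pendant '{"dp":[[0,0,0],[0,0,0],[0,0,0]],"rotation":[[0,0,0],[0,0,0],[0,0,0]]}'>/dev/null; python3 -c "
from h import *
go([445.5,379.2,150],0.305)"
```

```text
time: 21.48
tool_pos: [445.4, 380.1, 149.7]
tcp_rot: [3.141, 0.003, 0.305]
contact_force: [0.1, 0.1, -1.2]
grip_width: 16.0
finger_force: 30.0
dp [-0.0014 -0.0014  0.0011] rot [ 0.0002  0.0005 -0.0006] t 21.85
```

```bash
python3 -m pendant '{"dp":[[-0.0014,-0.0014,0.02],[-0.0014,-0.0014,0.05],[-0.0014,-0.0014,0.08],[-0.0014,-0.0014,0.095],[-0.0014,-0.0014,0.1],[-0.0014,-0.0014,0.1],[-0.0014,-0.0014,0.1]],"rotation":[[0,0,0],[0,0,0],[0,0,0],[0,0,0],[0,0,0],[0,0,0],[0,0,0]]}'; python3 -c "
from h import *
go([445.5,379.2,37.3],0.305)"
```

```text
time: 22.72
tool_pos: [445.9, 380.4, 52.5]
tcp_rot: [-3.141, -0.002, 0.305]
contact_force: [0.6, 0.1, -1.6]
grip_width: 15.7
finger_force: 30.0
dp [-0.0007  0.001   0.0152] rot [-0.0006 -0.002  -0.0001] t 22.73
```

```bash
python3 -m pendant '{"dp":[[-0.0007,0.001,0],[-0.0007,0.001,0.006],[-0.0007,0.001,0.01],[-0.0007,0.001,0.0125],[-0.0007,0.001,0.0145],[-0.0007,0.001,0.015],[-0.0007,0.001,0.015]],"rotation":[[0,-0.002,0],[0,-0.002,0],[0,-0.002,0],[0,-0.002,0],[0,-0.002,0],[0,-0.002,0],[0,-0.002,0]]}'; python3 -c "
from h import *
go([445.5,379.2,37.0],0.305)"
```

```text
time: 23.6
tool_pos: [444.9, 378.9, 36.8]
tcp_rot: [-3.141, 0.002, 0.305]
contact_force: [-1.5, -0.8, 2.7]
grip_width: 15.4
finger_force: 30.0
dp [ 0.0007 -0.0001 -0.0002] rot [-0.0002  0.0017 -0.0001] t 23.6
```

On its rest, at the same pose as when it was gripped. Release and rise.

```bash
python3 -m pendant '{"dp":[[0,0,0],[0,0,0],[0,0,0],[0,0,0],[0,0,0]],"rotation":[[0,0,0],[0,0,0],[0,0,0],[0,0,0],[0,0,0]]}' 0.06; python3 -m pendant '{"dp":[[0,0,-0.02],[0,0,-0.05],[0,0,-0.073],[0,0,-0.073],[0,0,-0.073]],"rotation":[[0,0,0],[0,0,0],[0,0,0],[0,0,0],[0,0,0]]}'
python3 - <<'E'
from h import *
im,P,K,c=cap('wrist'); save('w12.png',im); np.savez('w12',im=im,P=P,K=K)
b,d,h,P,K=lif(np.load('w12.npz'))
rows=[ext(~b[60:200,u])[0]+60 for u in range(245,298,8)]; print(rows)
t=np.median(rows); e=ext(~b[int(t)+6,200:340]); m=(e[0]+e[1])/2+200
p=onz(P,K,m,t,12); print('tip',p,'was [522.5 403.6]', e)
q=[onz(P,K,200+x,t,12) for x in e]; print(np.linalg.norm(q[0]-q[1]))
for f,n in [('top0','top')]:
    a=np.load(f+'.npz')['im']; c2,_,_,_=cap(n); D=cv2.absdiff(a,c2).max(2)>50
    k,_,st,ce=cv2.connectedComponentsWithStats(D.astype(np.uint8)); print([(s[:5].tolist()) for s in st[1:] if s[4]>15])
E
```

```text
time: 24.22
tool_pos: [444.9, 378.8, 36.4]
tcp_rot: [-3.142, 0.002, 0.305]
contact_force: [0.2, 0.5, -0.2]
grip_width: 58.3
finger_force: 0.0
time: 24.85
tool_pos: [444.5, 378.5, 108.5]
tcp_rot: [3.141, 0.003, 0.305]
contact_force: [-0.2, -0.4, 0.1]
grip_width: 60.0
finger_force: 0.0
[np.float64(141.5), np.float64(107.5), np.float64(107.5), np.float64(107.5), np.float64(107.5), np.float64(107.5), np.float64(107.5)]
tip [523.06100176 403.07892051  12.        ] was [522.5 403.6] (np.float64(50.5), np.float64(107.5))
44.793177505913924
[[237, 178, 25, 29, 476], [269, 186, 23, 27, 433], [55, 198, 173, 222, 16981], [117, 215, 7, 4, 17], [88, 382, 9, 11, 63], [11, 413, 25, 7, 104]]
```

The tip is back within 1 mm, the blade shows its right width at z = 12, and nothing else moved. Handing in.

```bash
python3 -c "
from h import *
print(workorder.close_job())"
```

```text
the job is handed in; nothing more can be done
None
```

Done and handed in, verdict not shown: the package lies cavity up and square under the clip at the back fence (seated at about 6.5 N, peak about 8 N at the step), and the lifter is back in its rest within 1 mm, though the package dropped freely the last part of the flip.

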